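Load the specimen jars and lift the carrier

TASK

The two specimen jars standing near the wooden carrier, in front of the lamp, are to go with the one it already holds (leave the jar at the back): set them upright into the carrier's two empty wells, one in each, without dropping them, while its handle is still folded down. Then swing the handle up and lift the loaded carrier by its wooden grip straight off the table, about 10 cm, level and with nothing else supporting it. Finish while holding it there, steady and level, ready for a colleague to take, and leave the other things on the table undisturbed.

Things in the scene. Friction and masses are not known exactly. Their poses are not given: they have to be found in the camera images.
- carrier: wooden jar carrier on the table, 76 deep (x) x 213 long (y) x 92 high, 0.36 kg. Origin: centre of its underside, z up; three wells in a row along y. Base board 12 thick; over it a plate, top face 34 above the underside, with three round 52 mm holes 64 apart (jars pass with 2 mm all round). End boards (y = +-97 to 107) carry the handle's pivots. All mm
- well_a (a point): centre of the base board in the well at the carrier's +y end (y = +64), 12 above the underside; 22 below the plate's top face; empty at the start
- well_b (a point): the same in the middle well (y = 0); a jar stands in it at the start
- well_c (a point): the same in the well at the carrier's -y end (y = -64); empty at the start
- bail (a joint): angle of the swing handle about its pivot line, along the carrier's y and 72 mm above its underside: 0 = straight up over the wells, +1.6 = folded flat to the carrier's -x side on its stop (as at the start), -1.6 = folded to the other side. Swings with very little friction and falls if let go
- grip_mid (a point): middle of the turned wooden grip on the handle's crossbar: a roller 19 mm in diameter, 96 long along the carrier's y, spinning freely on the bar, 95 mm from the pivot line. Folded it lies 95 mm to the carrier's -x side, about 70 above the table; upright 167 above the table. The point's axes turn with the roller
- jar_seated: glass specimen jar with seeds and black screw cap, 48 mm in diameter (cap 43, from 60 up), 74 tall, 0.12 kg; origin at the centre of its underside, z up. It already stands in the middle well
- jar_1: identical specimen jar, standing upright on the table
- jar_2: identical specimen jar, standing upright on the table
- dropper_bottle: bystander: amber dropper bottle with rubber teat, 33 mm across, 102 tall; origin at the centre of its underside, standing upright
- film_pot: bystander: black film pot with grey snap lid, 34 mm across, 51 tall; origin at the centre of its underside, standing upright
- loupe: bystander: black round loupe, 42 mm across, 48 tall; origin at the centre of its underside, standing upright
- brass_weight: bystander: brass scale weight with knob, 30 mm across, 42 tall; origin at the centre of its underside, standing upright
- stapler: bystander: grey desk stapler, 34 x 135 x 42; origin at the centre of its underside
- eraser: bystander: block eraser, 22 x 48 x 12; origin at the centre of its underside
Not all that is in view belongs to the job. Leave any blue look-alike of the jar_2 alone.

How it is judged:
By the outcome, as a careful person would: the job done as asked, in the order asked, and still so for the second after the job is handed in, while the arm keeps its last pose, push and grip.
It also fails if it takes over 69 s, if anything falls off the work surface, if the arm or the gripper's body presses on something with over 40 N, if the wrist force passes 120 N, or if a joint passes its speed limit or range.

ROBOT

A 6-joint arm with a two-finger parallel gripper is mounted at the origin on a cart in front of the work surface, level with it; the furniture and walls round the work are solid. World frame = base frame: x ahead of the robot, y to its left, z up, the work surface at z = 0. Lengths are in mm, angles in rad, forces in N, time in s.
With the tool pointing down it reaches from about 275 to 750 mm from the base axis. Payload 10.2 kg.
Tool frame: the origin (TCP) lies between the finger pads; the fingertips stand 17 mm ahead of it and the grasp point (between the pads) lies 2 mm behind it (tips_ahead is the distance from the TCP to the fingertips, in mm); z points along the fingers, y is the line along which they close (so a half turn about z gives the same grasp; the last joint's range is limited). The gripper opens to 85 mm and grips with 20 to 120 N. Pads are 22 mm wide; open, the fingers measure 114 mm over their backs; the gripper's body (76 mm by 85 mm) begins 54 mm behind the grasp point. The pads swing forward as they close: fully open they stand 13 mm farther back than shut.
Start: joints at [-1.355, 0.313, 1.498, -0, 1.331, -0.223], TCP at [223.037, -475.275, 248.294] pointing down, gripper open.
Joint ranges: [-2.94, 2.94], [-0.97, 2.17], [0.19, 2.56], [-1.23, 4.37], [0.02, 3.11], [-2.88, 2.88]. Speed limits (rad/s): [2.39, 2.39, 3.01, 3.14, 3.14, 3.14].

INTERFACE

Orientations are given as a unit quaternion [w, x, y, z].
In Python, from rig import sense, capture, finish_job, boxes_of, tips_ahead gives the robot as it stands.
- The arm moves only by the tool drive_tool, never from a script. Its argument "commands" is text: rows parted by semicolons, each of 7 numbers parted by spaces: the shift along the world's x, y, z in units of 0.1 m (1.0 is 0.1 m), then the turn, a rotation vector about the world's x, y, z in units of pi/4 rad (1.0 is pi/4 rad), then the opening in per cent of the stroke, from 0 (shut) to 100 (fully open). A call has 1 to 20 rows; each row shifts and turns the commanded pose from where the row before left it; what a row does not reach is not made up. A row lasts 1/12 s, in which the tool goes at most 41.7 mm and 7.16 degrees, less where a joint would pass 70% of its speed; a pose out of reach is approached as far as the arm can. A call with a number of a shift or a turn outside -1 to 1 is refused whole. A call with a gripper value outside its range is refused whole. The fingers move at their own pace and stop on an object; "force" is the grip in N (left out, the last holds). Time passes only in rows, so rows that do not move let the fingers close. It gives the time, the measured TCP pose, the force, the opening and the grip force at its end, in the units of the state.
- sense(): the state, without advancing time (a new reading comes with each control period).
- capture(name): name is "scene" or "top" or "wrist"; returns a dict with "pixels" (384x512x3 uint8, blue, green, red), "fov_y" (degrees; the focal length in pixels is half the picture's height over the tangent of half this angle, whatever the lens; pixels are square), "cx", "cy" (the principal point, pixels), "position" and "attitude" of the camera in the world; the wrist camera has in their place "tool_from_camera" (4x4, takes a point from camera to tool coordinates, whose origin is the TCP and whose axes are the flange's). Camera axes: x right, y down, z forward; pixel columns grow to the right and rows downward; lengths in mm; the calibration is good to about 2 mm. A picture is of the moment at which its call begins: read the wrist's pose just before it. There is no depth.
- finish_job(): hands the job in; it is judged then, once.
Trained networks look in a picture, given as the dict that the camera call returned (one of the last four; its "shot" number tells which), for a name from the list of things; names that differ only in an ending like _2 or _b are one class to them, and where a whole thing is asked for, a point or a joint stands for the part that bears it (a point fixed in the world has none). Each returns a list of dicts, best first, with "confidence" (0 to 1); they miss things now and then, are a little off and sometimes report something else, mostly with a low value. They report only what shows in the picture. A call takes as long as a camera call. They do not tell look-alikes from the thing itself.
- boxes_of(picture, name): "position" ([column, row] in pixels, amid what is visible of it).
The state is a dict: "time_s": time; "joints": joint angles; "dq": joint speeds; "tau": joint torques, N m; "eef_pos": TCP position; "ee_rot": TCP orientation; "force": force on the tool from outside, world axes, zero at the start; "wrist_torque": the same for the moment, N m; "grip_width": opening from 0.0 (shut) to 1.0 (fully open); "grip_force": force on a finger pad.
Only numpy, scipy, OpenCV 4.12 (cv2) and the standard library are available. Lean on these libraries where they do the work, as an engineer would, in place of code of your own. Each camera call takes 0.05 s, during which the arm holds its last target. There are 200 camera calls.

## Working session

There is one attempt and no reset: what is moved stays moved. The work goes in short steps, Python scripts to look and compute and a tool call to move; the robot and the scene stay as the last step left them, time stands still between calls to the robot, and variables do not carry over. Pictures are saved under pics/ and viewed, at most 13 in all, crops included, and the job is handed in when it is done.

Besides the shell and the picture viewer there is one more tool, called after "Request:" by a JSON object that holds its "name" and its "arguments", one argument or row to a line. drive_tool: Moves the arm, as the interface text tells. Shifts and turns lie within -1 to 1; 1 stands for 0.1 m of shift or pi/4 rad of turn. Its arguments: {"type":"object","properties":{"commands":{"type":"string"},"force":{"type":"number"}},"required":["commands"]}

```bash
mkdir -p pics; ls; cat > h.py <<'E'
import numpy as np, cv2
from scipy.spatial.transform import Rotation as R
from rig import sense, capture, finish_job, boxes_of, tips_ahead
def rot(a):
    a=np.array(a,float)
    return a if a.shape==(3,3) else R.from_quat(a[[1,2,3,0]]).as_matrix()
def cam(name):
    s=sense(); p=capture(name)
    if name=="wrist":
        T=np.eye(4); T[:3,:3]=rot(s["ee_rot"]); T[:3,3]=s["eef_pos"]
        C=T@np.array(p["tool_from_camera"]); p["_R"],p["_t"]=C[:3,:3],C[:3,3]
    else: p["_R"],p["_t"]=rot(p["attitude"]),np.array(p["position"],float)
    p["_f"]=192/np.tan(np.radians(p["fov_y"])/2)
    return p
def ray(p,uv):
    d=p["_R"]@np.array([(uv[0]-p["cx"])/p["_f"],(uv[1]-p["cy"])/p["_f"],1]); return p["_t"],d/np.linalg.norm(d)
def atz(p,uv,z):
    o,d=ray(p,uv); return o+d*(z-o[2])/d[2]
def proj(p,X):
    c=p["_R"].T@(np.array(X,float)-p["_t"]); return p["_f"]*c[:2]/c[2]+[p["cx"],p["cy"]]
def tri(rays):
    A=np.zeros((3,3));b=np.zeros(3)
    for o,d in rays:
        M=np.eye(3)-np.outer(d,d);A+=M;b+=M@o
    return np.linalg.solve(A,b)
E
python3 - <<'E'
from h import *
print(sense()); print(tips_ahead)
ims=[]
for n in ["scene","top"]:
    p=cam(n); ims.append(p["pixels"]); print(n,p["fov_y"],p["_t"],p["_R"].round(3).tolist(),p["cx"],p["cy"])
    for o in ["carrier","jar_1","grip_mid","dropper_bottle","film_pot","loupe","brass_weight","stapler","eraser"]:
        print(o,[(np.round(b["position"]).tolist(),round(b["confidence"],2),atz(p,b["position"],40)[:2].round().tolist()) for b in boxes_of(p,o)])
    cv2.imwrite(f"pics/{n}.png",cv2.resize(p["pixels"],(800,600)))
E
```

```text
pics
{'time_s': 0.0, 'joints': array([-1.35541858e+00,  3.13460651e-01,  1.49845342e+00, -5.09980855e-06,
        1.33098691e+00, -2.23410843e-01]), 'dq': array([-0.0010461 , -0.0015484 ,  0.00159309,  0.00023543,  0.00086607,
       -0.00119487]), 'tau': array([ 1.18963326e-03, -4.12261927e+01, -2.59747195e+01, -1.19819920e-04,
        4.01067431e-03,  1.45257280e-05]), 'eef_pos': array([ 222.9731812 , -475.03467854,  247.7234598 ]), 'ee_rot': array([-6.54167002e-04,  9.76029112e-01,  2.17639022e-01,  1.50950589e-07]), 'force': array([ 0.56481809, -1.29473242,  0.20079537]), 'wrist_torque': array([ 0.00368485, -0.02056365, -0.02760385]), 'grip_force': 0.0, 'grip_width': 1.0017404355951445}
17.0
scene 46.94953334734198 [ 109.64970642  721.10141649 1294.55559297] [[-0.888, -0.358, 0.289], [-0.46, 0.68, -0.57], [0.008, -0.639, -0.769]] 254.45212774843992 196.8015656097013
carrier [([214.0, 249.0], 0.78, [597.0, 58.0])]
jar_1 [([289.0, 194.0], 0.78, [473.0, -284.0]), ([209.0, 241.0], 0.73, [627.0, 36.0]), ([258.0, 194.0], 0.53, [576.0, -228.0]), ([279.0, 160.0], 0.48, [582.0, -420.0]), 
[... 605 characters left out ...]
9.0, 40.0])]
jar_1 [([384.0, 243.0], 0.66, [363.0, -588.0]), ([263.0, 183.0], 0.63, [591.0, -161.0]), ([298.0, 214.0], 0.59, [474.0, -288.0]), ([334.0, 181.0], 0.59, [592.0, -423.0]), ([135.0, 184.0], 0.5, [596.0, 315.0]), ([286.0, 185.0], 0.49, [581.0, -247.0])]
grip_mid [([214.0, 198.0], 0.72, [539.0, 22.0]), ([342.0, 212.0], 0.62, [477.0, -445.0])]
dropper_bottle [([138.0, 216.0], 0.39, [476.0, 300.0])]
film_pot [([298.0, 211.0], 0.52, [484.0, -287.0]), ([315.0, 182.0], 0.46, [590.0, -352.0])]
loupe []
brass_weight [([145.0, 151.0], 0.55, [723.0, 283.0])]
stapler [([343.0, 213.0], 0.8, [472.0, -450.0])]
eraser [([311.0, 246.0], 0.64, [356.0, -329.0]), ([217.0, 182.0], 0.18, [598.0, 9.0])]
```

View pics/scene.png

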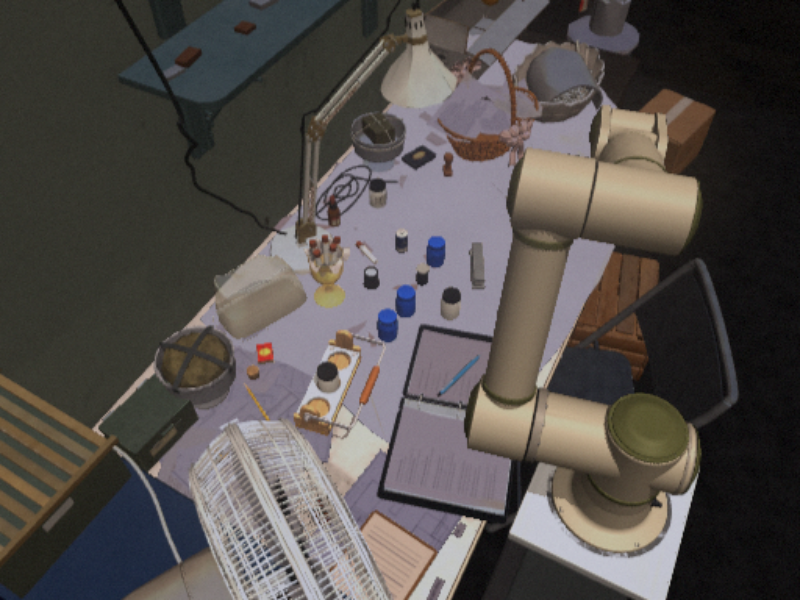

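View pics/top.png

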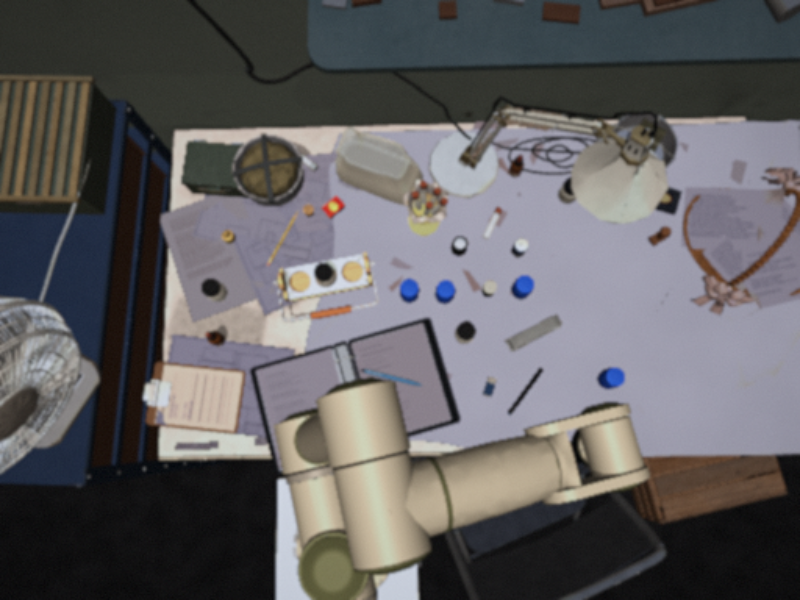

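Candidates in the top view (800x600 pixels):
- **Black-capped jars:** (466,331), standing alone to the right of the carrier, and (211,288), to its left. The seated jar is at (325,272), and the one at the lamp/back, (568,188), stays.
- **Blue look-alikes:** (410,290), (445,290), (524,286) and (612,377).
- **Small pots:** (460,245) and (520,246).

I choose (466,331) and (211,288). The handle is folded towards the robot, so carrier yaw is about +10°.

Request:
{"name": "drive_tool", "arguments": {
  "commands": "0.19 0.155 0.04 0 0 0.139 100;0.19 0.155 0.04 0 0 0.139 100;0.19 0.155 0.04 0 0 0.139 100;0.19 0.155 0.04 0 0 0.139 100;0.19 0.155 0.04 0 0 0.139 100;0.19 0.155 0.04 0 0 0.139 100;0.19 0.155 0.04 0 0 0.139 100;0.19 0.155 0.04 0 0 0.139 100;0.19 0.155 0.04 0 0 0.139 100;0.19 0.155 0.04 0 0 0.139 100;0.19 0.155 0.04 0 0 0.139 100;0.19 0.155 0.04 0 0 0.139 100;0 0 0 0 0 0 100;0 0 0 0 0 0 100"
}}

```text
time_s: 2.17
eef_pos: [451.5, -288.7, 296.3]
ee_rot: [0.0, 0.641, 0.767, -0.0]
force: [-0.2, 0.4, 0.2]
grip_width: 1.0
grip_force: 0.0
```

```bash
python3 - <<'E'
from h import *
p=cam("wrist"); s=sense(); print(s["eef_pos"],rot(s["ee_rot"]).round(3).tolist(),p["_t"],p["_R"].round(3).tolist(),p["fov_y"],np.round(p["tool_from_camera"],3).tolist())
for o in ["jar_1","film_pot","brass_weight","loupe","stapler"]:
    print(o,[(np.round(b["position"]).tolist(),round(b["confidence"],2),atz(p,b["position"],40)[:2].round().tolist()) for b in boxes_of(p,o)])
cv2.imwrite("pics/w1.png",p["pixels"])
E
```

```text
[ 450.88835281 -289.33800207  296.09252071] [[-0.176, 0.984, -0.0], [0.984, 0.176, -0.0], [0.0, -0.0, -1.0]] [ 437.0608835  -209.8613655   421.60598651] [[0.984, 0.168, 0.057], [0.178, -0.935, -0.308], [0.001, 0.313, -0.95]] 61.709424424861375 [[-0.0, -0.95, -0.313, 80.158], [1.0, -0.001, 0.001, -0.178], [-0.001, -0.313, 0.95, -125.343], [0.0, 0.0, 0.0, 1.0]]
jar_1 [([366.0, 131.0], 0.77, [572.0, -239.0]), ([395.0, 57.0], 0.73, [582.0, -155.0]), ([173.0, 345.0], 0.72, [380.0, -593.0]), ([335.0, 262.0], 0.62, [581.0, -415.0]), ([278.0, 153.0], 0.6, [476.0, -283.0])]
film_pot [([350.0, 209.0], 0.58, [580.0, -338.0])]
brass_weight []
loupe [([442.0, 176.0], 0.71, [680.0, -275.0])]
stapler [([256.0, 261.0], 0.71, [475.0, -433.0])]
```

View pics/w1.png

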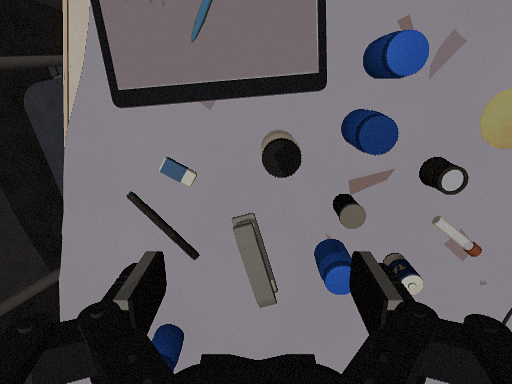

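The wrist view shows the black-capped clear jar at (281,155). Two blue jars are at (396,54) and (370,132), with another at (337,266), and the stapler is at (255,260). The target is the clear jar; next I fit its cap.

```bash
cat >> h.py <<'E'
from scipy.optimize import minimize
def cyl(p,x,y,z0,z1,r):
    a=np.linspace(0,2*np.pi,60); P=[proj(p,[x+r*np.cos(t),y+r*np.sin(t),z]) for z in (z0,z1) for t in a]
    return cv2.convexHull(np.array(P,np.float32))
def capfit(p,x,y,z=74,thr=60,base=0):
    """fit black cap seen in p near x,y; z: cap top height"""
    g=p["pixels"].max(2); m=(g<thr).astype(np.uint8)
    n,l,st,c=cv2.connectedComponentsWithStats(m)
    q=proj(p,[x,y,z-4]); k=l[int(q[1]),int(q[0])]
    if k==0:
        return None
    blob=(l==k).astype(np.uint8)
    cn=max(cv2.findContours(blob,cv2.RETR_EXTERNAL,cv2.CHAIN_APPROX_NONE)[0],key=cv2.contourArea)
    blob=cv2.drawContours(np.zeros_like(blob),[cn],-1,1,-1)
    def cost(v):
        M=np.zeros(blob.shape,np.uint8)
        big=cv2.fillConvexPoly(M,np.round(cyl(p,v[0],v[1],z-14,z,21.5)*16).astype(np.int32),1,cv2.LINE_8,4)
        return 1-(big&blob).sum()/(big|blob).sum()
    best=minimize(cost,[x,y],method="Nelder-Mead",options=dict(initial_simplex=[[x,y],[x+6,y],[x,y+6]],xatol=.1))
    mo=blob.nonzero()
    return best.x.round(1),round(1-best.fun,3),int(blob.sum()),(mo[1].mean().round(1),mo[0].mean().round(1))
E
python3 - <<'E'
from h import *
p=cam("wrist"); print(capfit(p,474,-286))
for z in (70,78): print(z,capfit(p,474,-286,z))
t=cam("top"); print(capfit(t,474,-288),capfit(t,596,315))
b=p["pixels"][100:200,230:330]; print(b[55,50],b[30,50],b[10,10])
E
```

```text
(array([ 477.4, -282. ]), np.float64(0.936), 1215, (np.float64(282.3), np.float64(156.5)))
70 (array([ 478.1, -282.5]), np.float64(0.952), 1215, (np.float64(282.3), np.float64(156.5)))
78 (array([ 477.1, -281.3]), np.float64(0.918), 1215, (np.float64(282.3), np.float64(156.5)))
(array([ 481.4, -288.1]), np.float64(0.47), 132, (np.float64(302.0), np.float64(213.2))) (array([595.5, 310.2]), np.float64(0.664), 93, (np.float64(134.8), np.float64(183.5)))
[18 18 20] [81 90 99] [135 129 132]
```

Request:
{"name": "drive_tool", "arguments": {
  "commands": "0.066 0.018 -0.3 0 0 0 100;0.066 0.018 -0.3 0 0 0 100;0.066 0.018 -0.3 0 0 0 100;0.066 0.018 -0.3 0 0 0 100;0 0 -0.26 0 0 0 100;0 0 0 0 0 0 100;0 0 0 0 0 0 100"
}}

```text
time_s: 3.15
eef_pos: [477.1, -282.1, 150.2]
ee_rot: [-0.001, 0.642, 0.767, 0.0]
force: [0.4, -0.1, 0.4]
grip_width: 0.998
grip_force: 0.0
```

```bash
python3 - <<'E'
from h import *
p=cam("wrist"); print(sense()["eef_pos"])
for z in (68,71,74,77,80): print(z,capfit(p,477,-282,z))
cv2.imwrite("pics/w2.png",p["pixels"])
E
```

```text
[ 477.68867455 -282.63946372  151.62380235]
68 (array([ 477.5, -283.6]), np.float64(0.973), 3177, (np.float64(257.8), np.float64(205.7)))
71 (array([ 477.5, -282.6]), np.float64(0.961), 3177, (np.float64(257.8), np.float64(205.7)))
74 (array([ 477.3, -281.3]), np.float64(0.941), 3177, (np.float64(257.8), np.float64(205.7)))
77 (array([ 477.2, -279.9]), np.float64(0.915), 3177, (np.float64(257.8), np.float64(205.7)))
80 (array([ 477.3, -279.7]), np.float64(0.893), 3177, (np.float64(257.8), np.float64(205.7)))
```

View pics/w2.png

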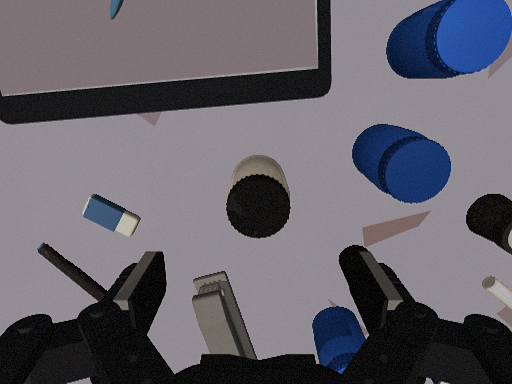

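The view shows the target's cap centred at (258,206) between the fingers, with the stapler well below at (225,310). Both views agree on (477.3,-282.2) with the cap top at about 72.

Request:
{"name": "drive_tool", "arguments": {
  "commands": "0 0 -0.25 0 0 0 100;0 0 -0.25 0 0 0 100;0 0 -0.25 0 0 0 100;0 0 -0.2 0 0 0 100;0 0 -0.09 0 0 0 100;0 0 0 0 0 0 100;0 0 0 0 0 0 40;0 0 0 0 0 0 40;0 0 0 0 0 0 40;0 0 0 0 0 0 40;0 0 0 0 0 0 40;0 0 0 0 0 0 40",
  "force": 45
}}

```text
time_s: 4.2
eef_pos: [478.0, -282.6, 48.1]
ee_rot: [0.001, 0.641, 0.767, -0.0]
force: [-1.3, 0.1, 8.6]
grip_width: 0.537
grip_force: 46.0
```

Request:
{"name": "drive_tool", "arguments": {
  "commands": "0 0 0 0 0 0 30;0 0 0 0 0 0 30;0 0 0 0 0 0 30"
}}

```text
time_s: 4.45
eef_pos: [478.0, -282.6, 48.1]
ee_rot: [0.001, 0.641, 0.767, -0.0]
force: [-0.7, 1.1, 7.7]
grip_width: 0.539
grip_force: 46.0
```

```bash
python3 - <<'E'
from h import *
s=sense(); print(s["eef_pos"],s["force"],s["grip_width"],s["grip_force"])
p=cam("wrist"); print(capfit(p,477,-282,71)); cv2.imwrite("pics/w3.png",p["pixels"])
E
```

```text
[ 478.04836107 -282.63708341   48.1234105 ] [-0.65621343  1.12712684  7.68170429] 0.5391551261583928 45.9796468874265
(array([ 478.5, -284.5]), np.float64(0.234), 43340, (np.float64(256.1), np.float64(330.6)))
```

View pics/w3.png

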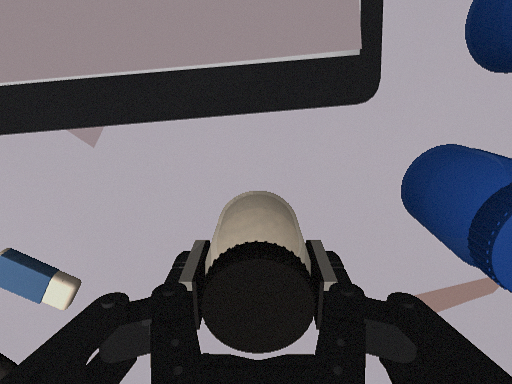

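The jar is gripped squarely, its cap at (257,295) between the pads and no neighbour touched. Now I lift it and go where the wrist camera sees the carrier.

Request:
{"name": "drive_tool", "arguments": {
  "commands": "0 0 0.05 0 0 0 30;0 0 0.15 0 0 0 30;0 0 0.25 0 0 0 30;0 0 0.3 0 0 0 30;0 0 0.25 0 0 0 30;0.05 0.12 0.134 0 0 0 30;0.11 0.25 0.134 0 0 0 30;0.12 0.3 0.134 0 0 0 30;0.12 0.3 0.134 0 0 0 30;0.12 0.3 0.134 0 0 0 30;0.12 0.3 0.134 0 0 0 30;0.12 0.3 0.134 0 0 0 30;0.12 0.3 0.134 0 0 0 30;0.11 0.25 0.134 0 0 0 30;0.11 0.15 0.134 0 0 0 30;0.126 0.05 0 0 0 0 30;0 0 0 0 0 0 30;0 0 0 0 0 0 30;0 0 0 0 0 0 30"
}}

```text
time_s: 6.08
eef_pos: [599.4, -20.6, 280.0]
ee_rot: [-0.0, 0.642, 0.767, -0.0]
force: [-0.1, 0.8, -0.8]
grip_width: 0.541
grip_force: 46.5
```

```bash
python3 - <<'E'
from h import *
p=cam("wrist"); s=sense(); print(s["eef_pos"],s["force"],s["grip_width"],s["grip_force"])
for o in ["carrier","jar_1","grip_mid","well_a"]:
    print(o,[(np.round(b["position"]).tolist(),round(b["confidence"],2),atz(p,b["position"],40)[:2].round().tolist()) for b in boxes_of(p,o)])
cv2.imwrite("pics/w4.png",p["pixels"])
import pickle; pickle.dump({k:p[k] for k in p},open("w4.pkl","wb"))
E
```

```text
[599.37310083 -20.67890025 280.09114728] [-0.06633721 -0.13084489 -0.60788506] 0.5378277545933414 46.5222243531025
carrier [([276.0, 84.0], 0.77, [605.0, 62.0])]
jar_1 [([200.0, 333.0], 0.69, [565.0, -281.0]), ([257.0, 278.0], 0.56, [628.0, -180.0])]
grip_mid [([195.0, 104.0], 0.65, [522.0, 26.0])]
well_a [([276.0, 82.0], 0.97, [605.0, 65.0])]
```

View pics/w4.png

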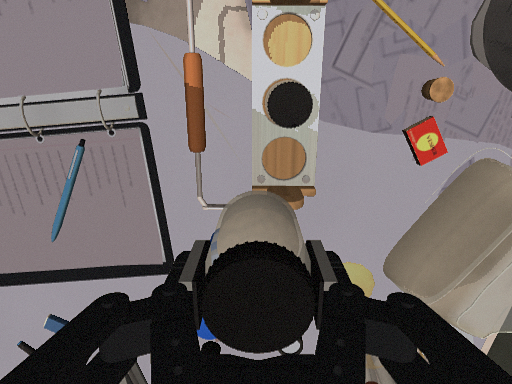

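The view shows the carrier: well_a's hole at (288,39), seated jar at (289,104), well_c's hole at (284,158), and the folded orange grip at (195,103). Next I fit the hole rims.

```bash
cat >> h.py <<'E'
def holefit(p,uv,z=34,r=26):
    """fit a wood-coloured hole rim (circle r at height z) round pixel uv"""
    hsv=cv2.cvtColor(p["pixels"],cv2.COLOR_BGR2HSV); m=((hsv[...,1]>75)&(hsv[...,0]<30)).astype(np.uint8)
    m=cv2.morphologyEx(m,cv2.MORPH_OPEN,np.ones((3,3)))
    n,l=cv2.connectedComponents(m); k=l[int(uv[1]),int(uv[0])]; blob=(l==k).astype(np.uint8)
    cn=max(cv2.findContours(blob,cv2.RETR_EXTERNAL,cv2.CHAIN_APPROX_NONE)[0],key=cv2.contourArea)
    P=np.array([atz(p,q[0],z)[:2] for q in cn])
    from scipy.optimize import least_squares
    s=least_squares(lambda v:np.hypot(*(P-v[:2]).T)-v[2],[*P.mean(0),r],loss="soft_l1")
    e=cv2.fitEllipse(cn)
    return s.x.round(1),round(float(np.sqrt(np.mean(s.fun**2))),2),int(blob.sum()),np.round(e[0],1)
E
python3 - <<'E'
from h import *; import pickle
p=pickle.load(open("w4.pkl","rb"))
for z in (30,34,38): print(z,holefit(p,(288,35),z),holefit(p,(284,160),z))
for z in (82,84,86): print(capfit(p,608,50,z))
g1,g2=atz(p,(193,56),72),atz(p,(197,150),72); print(g1,g2,(g1+g2)/2)
E
```

```text
30 (array([608.4, 108. ,  25.2]), 0.32, 2000, array([287.1,  39.6])) (array([630.3, -18.3,  25.1]), 0.4, 1433, array([283.4, 157.8]))
34 (array([608.2, 107.4,  24.9]), 0.32, 2000, array([287.1,  39.6])) (array([629.8, -17.5,  24.8]), 0.39, 1433, array([283.4, 157.8]))
38 (array([607.9, 106.9,  24.7]), 0.31, 2000, array([287.1,  39.6])) (array([629.3, -16.6,  24.6]), 0.39, 1433, array([283.4, 157.8]))
(array([619.2,  45.2]), np.float64(0.968), 1610, (np.float64(289.5), np.float64(104.5)))
(array([619.3,  45.3]), np.float64(0.959), 1610, (np.float64(289.5), np.float64(104.5)))
(array([618.9,  45.2]), np.float64(0.948), 1610, (np.float64(289.5), np.float64(104.5)))
[519.76423872  72.94966011  72.        ] [534.34074159 -17.12316494  72.        ] [527.05249015  27.91324759  72.        ]
```

Request:
{"name": "drive_tool", "arguments": {
  "commands": "0.04 -0.1 -0.1 0 0 0 30;0.05 -0.15 -0.2 0 0 0 30;0.05 -0.15 -0.2 0 0 0 30;0.05 -0.15 -0.2 0 0 0 30;0.05 -0.15 -0.2 0 0 0 30;0.05 -0.1 -0.2 0 0 0 30;0 0 0 0 0 0 30;0 0 0 0 0 0 30;0 0 0 0 0 0 30"
}}

```text
time_s: 7.08
eef_pos: [629.2, -100.0, 171.3]
ee_rot: [0.001, 0.641, 0.767, 0.0]
force: [0.4, 0.5, -2.2]
grip_width: 0.54
grip_force: 46.6
```

```bash
python3 - <<'E'
from h import *
p=cam("wrist"); print(sense()["eef_pos"])
uv=proj(p,[630,-18,12]); print(uv)
for z in (30,34,38): print(holefit(p,uv,z))
for z in (82,86): print(capfit(p,619,45,z))
cv2.imwrite("pics/w5.png",p["pixels"])
E
```

```text
[629.37213402 -99.72704582 171.7734941 ]
[275.23702769  83.82320964]
(array([630. , -18.3,  25.4]), 0.23, 3534, array([276.5,  83.1]))
(array([629.8, -18.3,  25. ]), 0.22, 3534, array([276.5,  83.1]))
(array([629.6, -18.3,  24.6]), 0.22, 3534, array([276.5,  83.1]))
None
(array([619.,  45.]), np.float64(0.0), 43915, (np.float64(258.0), np.float64(328.9)))
```

Request:
{"name": "drive_tool", "arguments": {
  "commands": "0.008 0.15 0 0 0 0 30;0 0.25 0 0 0 0 30;0 0.25 0 0 0 0 30;0 0.169 0 0 0 0 30;0 0 -0.1 0 0 0 30;0 0 -0.2 0 0 0 30;0 0 -0.25 0 0 0 30;0 0 -0.2 0 0 0 30;0 0 -0.07 0 0 0 30;0 0 0 0 0 0 30;0 0 0 0 0 0 30"
}}

```text
time_s: 8.05
eef_pos: [630.3, -18.2, 89.3]
ee_rot: [0.001, 0.641, 0.767, 0.0]
force: [0.5, 0.3, -1.3]
grip_width: 0.538
grip_force: 46.6
```

```bash
python3 - <<'E'
from h import *
p=cam("wrist"); s=sense(); print(s["eef_pos"],s["force"],s["wrist_torque"])
cv2.imwrite("pics/w6.png",cv2.resize(p["pixels"][120:384,130:386],(780,600)) if 0 else p["pixels"])
E
```

```text
[630.57988109 -18.25501298  89.88936989] [ 0.18780932  1.15760928 -0.03464567] [-0.05713919  0.04771432  0.01296516]
```

View pics/w6.png

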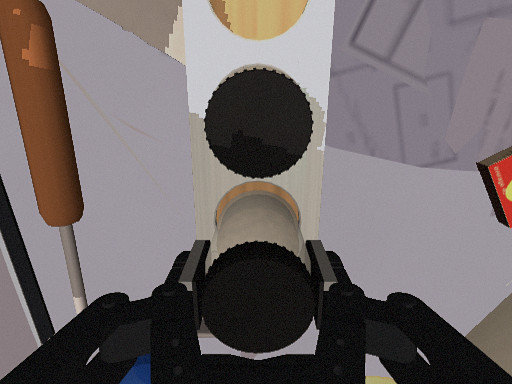

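The jar hangs over well_c; the rim arc spans 216–299 (centre about 258) and the jar is centred at about 258. I lower it gently.

Request:
{"name": "drive_tool", "arguments": {
  "commands": "0 0 -0.05 0 0 0 30;0 0 -0.05 0 0 0 30;0 0 -0.04 0 0 0 30;0 0 -0.04 0 0 0 30;0 0 0 0 0 0 30"
}}

```text
time_s: 8.52
eef_pos: [629.4, -18.1, 69.3]
ee_rot: [-0.001, 0.641, 0.767, -0.0]
force: [-0.0, -0.2, -0.7]
grip_width: 0.541
grip_force: 46.6
```

Request:
{"name": "drive_tool", "arguments": {
  "commands": "0 0 -0.04 0 0 0 30;0 0 -0.04 0 0 0 30;0 0 -0.03 0 0 0 30;0 0 0 0 0 0 30;0 0 0 0 0 0 30"
}}

```text
time_s: 8.93
eef_pos: [629.9, -18.2, 60.2]
ee_rot: [0.0, 0.641, 0.767, 0.0]
force: [-3.7, 0.8, 7.1]
grip_width: 0.541
grip_force: 47.5
```

Request:
{"name": "drive_tool", "arguments": {
  "commands": "0 0 0 0 0 0 65;0 0 0 0 0 0 85;0 0 0 0 0 0 85;0 0 0 0 0 0 85;0 0 0 0 0 0 85;0 0 0.1 0 0 0 85;0 0 0.2 0 0 0 100;0 0 0.3 0 0 0 100;0 0 0.4 0 0 0 100;0 0 0.4 0 0 0 100;0 0.2 0.3 0 0 0 100;-0.03 0.3 0.1 0 0 0 100;-0.03 0.4 0 0 0 0 100;-0.03 0.4 0 0 0 0 100;-0.03 0.4 0 0 0 0 100;-0.03 0.4 0 0 0 0 100;-0.03 0.4 0 0 0 0 100;-0.03 0.3 0 0 0 0 100;0 0 0 0 0 0 100;0 0 0 0 0 0 100"
}}

```text
time_s: 10.6
eef_pos: [608.3, 263.3, 239.8]
ee_rot: [0.0, 0.64, 0.768, 0.0]
force: [-0.4, -0.5, 0.4]
grip_width: 1.0
grip_force: 0.0
```

```bash
python3 - <<'E'
from h import *
p=cam("wrist"); s=sense(); print(s["eef_pos"],s["grip_width"])
for b in boxes_of(p,"jar_1"): print(b["position"],b["confidence"],atz(p,b["position"],40))
for x,y,z in ((596,312,71),(596,312,74),(618,45,84),(630,-18,84)):
    print(proj(p,[x,y,z]),capfit(p,x,y,z))
cv2.imwrite("pics/w7.png",p["pixels"])
E
```

```text
[608.71237403 261.96740007 239.77299605] 1.003183689426152
[247.3, 116.4] 0.87 [589.71908291 310.79728883  40.        ]
[253.44033147 119.60540093] (array([590.6, 311.5]), np.float64(0.967), 1858, (np.float64(247.8), np.float64(118.4)))
[253.40604631 119.95693687] (array([590.8, 311.7]), np.float64(0.955), 1858, (np.float64(247.8), np.float64(118.4)))
[230.79080511 363.35347069] (array([620. ,  41.2]), np.float64(0.03), 43653, (np.float64(289.0), np.float64(306.7)))Traceback (most recent call last):
  File "<stdin>", line 5, in <module>
  File "h.py", line 34, in capfit
    q=proj(p,[x,y,z-4]); k=l[int(q[1]),int(q[0])]
                           ~^^^^^^^^^^^^^^^^^^^^^
IndexError: index 402 is out of bounds for axis 0 with size 384
```

Request:
{"name": "drive_tool", "arguments": {
  "commands": "-0.031 0.1 -0.15 0 0 0 100;-0.05 0.13 -0.2 0 0 0 100;-0.05 0.13 -0.2 0 0 0 100;-0.05 0.138 -0.2 0 0 0 100;0 0 -0.143 0 0 0 100;0 0 0 0 0 0 100;0 0 0 0 0 0 100"
}}

```text
time_s: 11.28
eef_pos: [591.2, 310.4, 150.2]
ee_rot: [-0.0, 0.642, 0.767, -0.0]
force: [-0.1, 0.1, 0.3]
grip_width: 0.998
grip_force: 0.0
```

```bash
python3 - <<'E'
from h import *
p=cam("wrist"); s=sense(); print(s["eef_pos"],s["ee_rot"])
for z in (68,71,74): print(capfit(p,590.7,311.6,z))
cv2.imwrite("pics/w7.png",p["pixels"])
E
```

```text
[591.59679848 310.55816423 151.26423678] [4.51909521e-04 6.42038208e-01 7.66672312e-01 5.48506191e-04]
(array([590.8, 309.7]), np.float64(0.975), 3220, (np.float64(257.0), np.float64(203.9)))
(array([590.8, 311.1]), np.float64(0.967), 3220, (np.float64(257.0), np.float64(203.9)))
(array([590.6, 312.4]), np.float64(0.952), 3220, (np.float64(257.0), np.float64(203.9)))
```

View pics/w7.png

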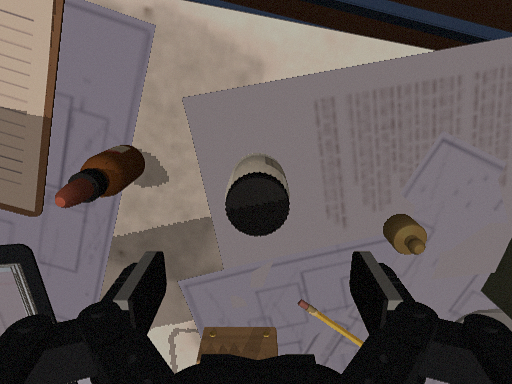

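The clear black-capped jar sits at (257,204) between the fingers; the dropper at (100,180) and the brass weight at (405,232) are clear. I grasp it the same way as the first.

Request:
{"name": "drive_tool", "arguments": {
  "commands": "0 0.006 -0.25 0 0 0 100;0 0 -0.25 0 0 0 100;0 0 -0.25 0 0 0 100;0 0 -0.2 0 0 0 100;0 0 -0.087 0 0 0 100;0 0 0 0 0 0 100;0 0 0 0 0 0 40;0 0 0 0 0 0 40;0 0 0 0 0 0 40;0 0 0 0 0 0 40;0 0 0 0 0 0 30;0 0 0 0 0 0 30;0 0 0 0 0 0 30",
  "force": 45
}}

```text
time_s: 12.42
eef_pos: [591.5, 312.4, 48.4]
ee_rot: [0.001, 0.641, 0.767, 0.001]
force: [-1.6, -1.4, 6.2]
grip_width: 0.535
grip_force: 45.8
```

Request:
{"name": "drive_tool", "arguments": {
  "commands": "0 0 0.05 0 0 0 30;0 0 0.15 0 0 0 30;0 0 0.287 0 0 0 30;0 0 0.3 0 0 0 30;0 -0.062 0.3 0 0 0 30;0.02 -0.2 0.15 0 0 0 30;0.02 -0.3 0.05 0 0 0 30;0.02 -0.3 0 0 0 0 30;0.02 -0.35 0 0 0 0 30;0.02 -0.35 0 0 0 0 30;0.02 -0.35 0 0 0 0 30;0.02 -0.35 0 0 0 0 30;0.02 -0.3 0 0 0 0 30;0.014 -0.2 0 0 0 0 30;0 -0.1 0 0 0 0 30;0 0 0 0 0 0 30;0 0 0 0 0 0 30;0 0 0 0 0 0 30"
}}

```text
time_s: 13.92
eef_pos: [608.0, 27.4, 175.2]
ee_rot: [-0.0, 0.641, 0.768, 0.0]
force: [0.7, 0.3, -1.6]
grip_width: 0.534
grip_force: 46.4
```

```bash
python3 - <<'E'
from h import *
p=cam("wrist"); s=sense(); print(s["eef_pos"],s["force"],s["grip_width"])
uv=proj(p,[608,108,12]); print(uv)
for z in (30,34,38): print(holefit(p,uv,z))
E
```

```text
[608.03455007  27.5291208  175.10168995] [-0.16074414  0.00148378 -1.03634297] 0.5354276248534298
[274.02397219  85.50900528]
(array([608.2, 107.9,  25.4]), 0.22, 3415, array([275.4,  84.8]))
(array([608. , 107.8,  25. ]), 0.22, 3415, array([275.4,  84.8]))
(array([607.8, 107.8,  24.6]), 0.22, 3415, array([275.4,  84.8]))
```

```bash
python3 - <<'E'
from h import *
p=cam("wrist"); print(sense()["eef_pos"])
a=p["pixels"]
for f in ("w5","w6","w3"):
    b=cv2.imread(f"pics/{f}.png")
    T=b[225:350,212:305]
    r=cv2.matchTemplate(cv2.Canny(a,40,120)*0+a.max(2),T.max(2),cv2.TM_CCOEFF_NORMED)
    y,x=np.unravel_index(r.argmax(),r.shape); print(f,x-212,y-225,r.max())
    # row profile of cap top edge on the column 250..266
    print([int(np.argmax(np.abs(np.diff(i.max(2)[225:260,246:268].mean(1))))+225) for i in (a,b)],[int(np.argmax(i.max(2)[335:360,246:268].mean(1)>60)+335) for i in (a,b)])
E
```

```text
[608.04092508  27.42640695 175.04317834]
w5 0 2 0.88874537
[244, 241] [355, 353]
w6 0 3 0.95171344
[244, 241] [355, 353]
w3 0 2 0.95059747
[244, 241] [355, 353]
```

Request:
{"name": "drive_tool", "arguments": {
  "commands": "0 0.15 0 0 0 0 30;0 0.25 0 0 0 0 30;0 0.25 0 0 0 0 30;0 0.163 0 0 0 0 30;0 0 -0.1 0 0 0 30;0 0 -0.2 0 0 0 30;0 0 -0.25 0 0 0 30;0 0 -0.2 0 0 0 30;0 0 -0.1 0 0 0 30;0 0 0 0 0 0 30;0 0 0 0 0 0 30;0 0 0 0 0 0 30"
}}

```text
time_s: 15.02
eef_pos: [608.8, 107.4, 91.3]
ee_rot: [0.001, 0.641, 0.767, 0.001]
force: [-1.0, -0.1, -1.3]
grip_width: 0.536
grip_force: 46.4
```

```bash
python3 - <<'E'
from h import *
p=cam("wrist"); s=sense(); print(s["eef_pos"],s["force"],s["wrist_torque"])
cv2.imwrite("pics/w8.png",p["pixels"])
E
```

```text
[608.86268751 107.35333087  91.48598757] [-0.69980348  0.68999381 -1.83087588] [ 0.05287925 -0.00028352  0.00965491]
```

View pics/w8.png

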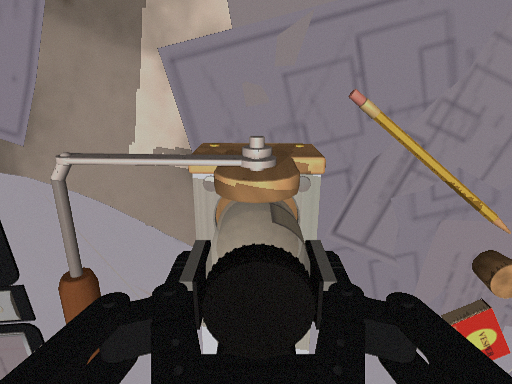

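The jar hangs over well_a, with the hole's rim arc visible at (217–299, ~205) behind the jar and the pivot bracket above. I'll compare the arc numerically with the good insertion at well_c.

```bash
python3 - <<'E'
from h import *
for f in ("w6","w8"):
    a=cv2.imread(f"pics/{f}.png"); h=cv2.cvtColor(a,cv2.COLOR_BGR2HSV); m=(h[...,1]>75)&(h[...,0]<30)
    L=[];Rr=[]
    for r in range(186,236,4):
        i=np.nonzero(m[r,205:258])[0]; j=np.nonzero(m[r,258:312])[0]
        L.append(int(i[0]+205) if len(i) else 0); Rr.append(int(j[-1]+258) if len(j) else 0)
    print(f,L,Rr)
    print([int(x) for x in h[170:236:6,220,1]])
E
```

```text
w6 [237, 231, 226, 223, 220, 218, 217, 217, 216, 217, 0, 0, 0] [276, 283, 288, 291, 294, 296, 297, 298, 298, 0, 0, 0, 0]
[29, 29, 32, 31, 27, 29, 130, 134, 59, 52, 45]
w8 [215, 216, 219, 221, 219, 217, 216, 216, 216, 217, 0, 0, 0] [298, 297, 295, 291, 294, 295, 296, 297, 297, 0, 0, 0, 0]
[121, 131, 128, 125, 133, 137, 130, 134, 53, 55, 43]
```

Request:
{"name": "drive_tool", "arguments": {
  "commands": "0 0.014 0 0 0 0 30;0 0 -0.04 0 0 0 30;0 0 -0.04 0 0 0 30;0 0 -0.03 0 0 0 30;0 0 -0.03 0 0 0 30;0 0 0 0 0 0 30"
}}

```text
time_s: 15.57
eef_pos: [607.8, 108.7, 75.1]
ee_rot: [-0.001, 0.641, 0.767, -0.0]
force: [-0.4, -0.4, -1.2]
grip_width: 0.536
grip_force: 46.4
```

Request:
{"name": "drive_tool", "arguments": {
  "commands": "0 0 -0.05 0 0 0 30;0 0 -0.05 0 0 0 30;0 0 -0.04 0 0 0 30;0 0 -0.027 0 0 0 30;0 0 0 0 0 0 30;0 0 0 0 0 0 30"
}}

```text
time_s: 16.07
eef_pos: [608.1, 108.7, 60.4]
ee_rot: [0.0, 0.641, 0.767, -0.0]
force: [-6.4, -0.6, 9.5]
grip_width: 0.538
grip_force: 47.4
```

Request:
{"name": "drive_tool", "arguments": {
  "commands": "0 0 0 0 0 0 65;0 0 0 0 0 0 85;0 0 0 0 0 0 85;0 0 0 0 0 0 85;0 0 0 0 0 0 85;0 0 0.1 0 0 0 85;0 0 0.2 0 0 0 85;0 0 0.3 0 0 0 85;0 0 0.4 0 0 0 85;0 0 0.3 0 0 0 85;-0.1 -0.1 0.2 0 0 0 60;-0.2 -0.2 0.1 0 0 0 60;-0.2 -0.2 0 0 0 0 60;-0.2 -0.2 0 0 0 0 60;-0.13 -0.1 0 0 0 0 60;0 0 0 0 0 0 60;0 0 0 0 0 0 60;0 0 0 0 0 0 60"
}}

```text
time_s: 17.57
eef_pos: [525.6, 29.0, 219.8]
ee_rot: [0.0, 0.641, 0.767, 0.0]
force: [-0.1, 0.2, -0.0]
grip_width: 0.601
grip_force: 0.0
```

```bash
cat >> h.py <<'E'
def grip(p,x,y,z=70):
    """orange roller: ends and centre in pixels, and centre at height z"""
    h=cv2.cvtColor(p["pixels"],cv2.COLOR_BGR2HSV); m=((h[...,1]>150)&(h[...,0]<16)&(h[...,2]>40)).astype(np.uint8)
    m=cv2.morphologyEx(m,cv2.MORPH_CLOSE,np.ones((7,7)))
    n,l,st,c=cv2.connectedComponentsWithStats(m); k=1+np.argmax(st[1:,4])
    cn=max(cv2.findContours((l==k).astype(np.uint8),cv2.RETR_EXTERNAL,cv2.CHAIN_APPROX_NONE)[0],key=cv2.contourArea)
    r=cv2.minAreaRect(cn); B=cv2.boxPoints(r); B=B[np.argsort(B[:,1])]
    e=[B[:2].mean(0),B[2:].mean(0)]; E=[atz(p,q,z)[:2] for q in e]
    return dict(ends=np.round(e,1).tolist(),size=np.round(r[1],1),mid=((E[0]+E[1])/2).round(1),len=round(float(np.hypot(*(E[0]-E[1]))),1),ctr=atz(p,r[0],z)[:2].round(1))
E
python3 - <<'E'
from h import *
p=cam("wrist"); s=sense(); print(s["eef_pos"],s["grip_width"])
for z in (65,70,75): print(z,grip(p,525,29,z))
for x,y in ((629.8,-18),(619,45),(608,108)):
    q=proj(p,[x,y,80]); print(q, capfit(p,x,y,84) if 0<q[1]<384 and 0<q[0]<512 else 0)
cv2.imwrite("pics/w9.png",p["pixels"])
E
```

```text
[525.65714775  29.16952885 219.56901533] 0.600459811196748
65 {'ends': [[257.5, 125.0], [257.5, 230.0]], 'size': array([105.,  21.]), 'mid': array([526.4,  26.5]), 'len': 99.2, 'ctr': array([526. ,  29.1])}
70 {'ends': [[257.5, 125.0], [257.5, 230.0]], 'size': array([105.,  21.]), 'mid': array([526.2,  27.9]), 'len': 97.4, 'ctr': array([525.7,  30.5])}
75 {'ends': [[257.5, 125.0], [257.5, 230.0]], 'size': array([105.,  21.]), 'mid': array([525.9,  29.4]), 'len': 95.6, 'ctr': array([525.4,  31.9])}
[358.96651968 249.15737504] (array([629.7, -19.3]), np.float64(0.052), 36007, (np.float64(256.7), np.float64(331.5)))
[366.88908384 183.07898642] (array([619.7,  44.8]), np.float64(0.948), 2149, (np.float64(367.2), np.float64(182.1)))
[375.80366103 106.67537513] (array([608., 108.]), np.float64(0.96), 2612, (np.float64(375.7), np.float64(106.0)))
```

Request:
{"name": "drive_tool", "arguments": {
  "commands": "0.007 0 -0.25 0 0 0 60;0 0 -0.35 0 0 0 60;0 0 -0.35 0 0 0 60;0 0 -0.3 0 0 0 60;0 0 -0.15 0 0 0 60;0 0 -0.1 0 0 0 60;0 0 0 0 0 0 60;0 0 0 0 0 0 15;0 0 0 0 0 0 15;0 0 0 0 0 0 15;0 0 0 0 0 0 10;0 0 0 0 0 0 10;0 0 0 0 0 0 10;0 0 0 0 0 0 10",
  "force": 50
}}

```text
time_s: 18.78
eef_pos: [526.1, 28.7, 69.9]
ee_rot: [0.0, 0.641, 0.767, 0.0]
force: [-1.3, 0.4, 4.2]
grip_width: 0.203
grip_force: 49.2
```

```bash
python3 - <<'E'
from h import *
s=sense(); print(s["eef_pos"],s["force"],s["wrist_torque"],s["grip_width"],s["grip_force"])
p=cam("wrist"); cv2.imwrite("pics/w10.png",p["pixels"])
E
```

```text
[526.1194642   28.65865313  69.8672822 ] [-1.25403053  0.3924548   4.2250841 ] [-0.03119053  0.03763607 -0.05865974] 0.20343333011515638 49.24958238378167
```

View pics/w10.png

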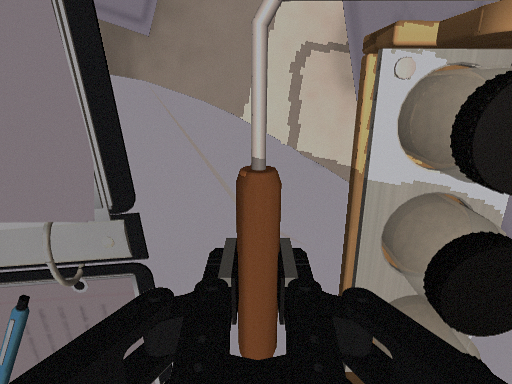

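The pads hold the roller at (258,265) near its middle, and all three jars stand in the carrier at right. Now the swing, first half.

Request:
{"name": "drive_tool", "arguments": {
  "commands": "0.002 0 0.05 0 0 0 10;0 0 0.045 0 0 0 10;0.011 0.002 0.094 0 0 0 10;0.02 0.004 0.093 0 0 0 10;0.03 0.005 0.09 0 0 0 10;0.038 0.007 0.087 0 0 0 10;0.046 0.008 0.082 0 0 0 10;0.054 0.009 0.077 0 0 0 10;0 0 0 0 0 0 10;0 0 0 0 0 0 10",
  "force": 70
}}

```text
time_s: 19.67
eef_pos: [545.7, 32.2, 131.4]
ee_rot: [-0.0, 0.641, 0.767, -0.001]
force: [-5.2, -2.7, 3.9]
grip_width: 0.198
grip_force: 69.2
```

Request:
{"name": "drive_tool", "arguments": {
  "commands": "-0.008 -0.001 0.006 0 0 0 10;0.063 0.011 0.072 0 0 0 10;0.069 0.012 0.065 0 0 0 10;0.075 0.013 0.058 0 0 0 10;0.08 0.014 0.05 0 0 0 10;0 0 0 0 0 0 10;0 0 0 0 0 0 10"
}}

```text
time_s: 20.25
eef_pos: [573.7, 37.1, 156.2]
ee_rot: [-0.0, 0.641, 0.767, -0.0]
force: [-3.3, -0.2, 5.3]
grip_width: 0.194
grip_force: 69.6
```

Request:
{"name": "drive_tool", "arguments": {
  "commands": "-0.005 -0.001 0.009 0 0 0 10;0.085 0.015 0.042 0 0 0 10;0.089 0.015 0.033 0 0 0 10;0.092 0.016 0.025 0 0 0 10;0 0 0 0 0 0 10;0 0 0 0 0 0 10"
}}

```text
time_s: 20.75
eef_pos: [599.5, 41.7, 166.3]
ee_rot: [-0.0, 0.641, 0.767, -0.0]
force: [0.4, 0.3, -2.5]
grip_width: 0.198
grip_force: 68.9
```

Request:
{"name": "drive_tool", "arguments": {
  "commands": "0.092 0.016 0.014 0 0 0 10;0.094 0.016 0.004 0 0 0 10;0 0 0 0 0 0 10;0 0 0 0 0 0 10;0 0 0 0 0 0 10"
}}

```text
time_s: 21.17
eef_pos: [617.6, 44.8, 168.3]
ee_rot: [-0.001, 0.641, 0.767, -0.0]
force: [-0.2, 1.3, -4.4]
grip_width: 0.197
grip_force: 68.7
```

```bash
python3 - <<'E'
from h import *
s=sense(); print(s["eef_pos"],s["force"],s["wrist_torque"])
p=cam("wrist"); q=proj(p,[608,108,80]); print(q,capfit(p,608,108,84)); cv2.imwrite("pics/w11.png",p["pixels"])
t=cam("scene"); cv2.imwrite("pics/s2.png",t["pixels"])
E
```

```text
[617.62267562  44.81160296 168.27124019] [-0.22270602  1.29262398 -4.38782598] [ 0.14339742 -0.02786379 -0.01793681]
[260.19397267 110.89774721] None
```

Request:
{"name": "drive_tool", "arguments": {
  "commands": "0.01 0.002 0 0 0 0 10;0 0 0.01 0 0 0 10;0 0 0.02 0 0 0 10;0 0 0.04 0 0 0 10;0 0 0.06 0 0 0 10;0 0 0.08 0 0 0 10;0 0 0.1 0 0 0 10;0 0 0.1 0 0 0 10;0 0 0.1 0 0 0 10;0 0 0.1 0 0 0 10;0 0 0.1 0 0 0 10;0 0 0.1 0 0 0 10;0 0 0.08 0 0 0 10;0 0 0.06 0 0 0 10;0 0 0.04 0 0 0 10;0 0 0.02 0 0 0 10;0 0 0.01 0 0 0 10;0 0 0 0 0 0 10;0 0 0 0 0 0 10;0 0 0 0 0 0 10"
}}

```text
time_s: 22.93
eef_pos: [619.4, 45.0, 270.5]
ee_rot: [-0.0, 0.641, 0.767, -0.0]
force: [0.8, 0.2, -7.5]
grip_width: 0.199
grip_force: 68.5
```

```bash
python3 - <<'E'
from h import *
s=sense(); print(s["eef_pos"],s["force"],s["wrist_torque"],s["grip_width"],s["grip_force"])
t=cam("scene"); w=cam("wrist")
c=cv2.resize(t["pixels"][170:300,140:300],(650,528))
cv2.imwrite("pics/s3.png",np.hstack([cv2.resize(t["pixels"][160:310,140:290],(400,400)),cv2.resize(w["pixels"][0:384,64:448],(400,400))]))
E
```

```text
[619.43960415  45.02603534 270.46564217] [ 0.81031091  0.2125011  -7.54293427] [-0.02562663 -0.00552714 -0.04425535] 0.199198708080279 68.51377721875906
```

View pics/s3.png

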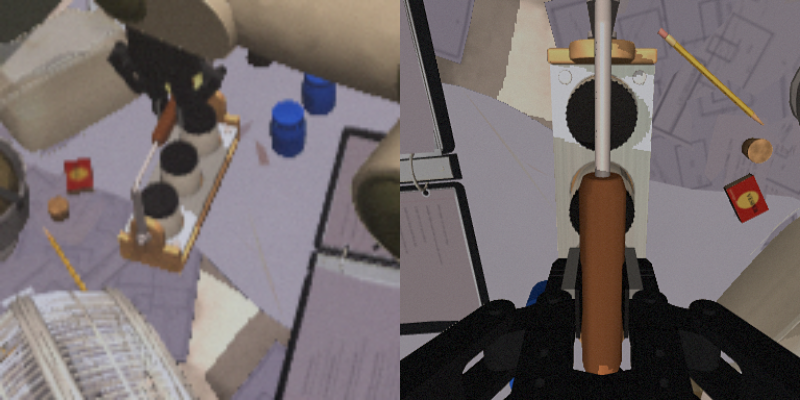

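The carrier hangs level with all three jars upright in it. The scene crop shows the caps at (205,120), (180,158) and (160,198); the wrist view shows the handle in line over the wells. The force of about 7.5 N matches the whole loaded weight. I let it settle and hand in.

Request:
{"name": "drive_tool", "arguments": {
  "commands": "0 0 0 0 0 0 10;0 0 0 0 0 0 10;0 0 0 0 0 0 10;0 0 0 0 0 0 10;0 0 0 0 0 0 10;0 0 0 0 0 0 10;0 0 0 0 0 0 10;0 0 0 0 0 0 10;0 0 0 0 0 0 10;0 0 0 0 0 0 10;0 0 0 0 0 0 10;0 0 0 0 0 0 10;0 0 0 0 0 0 10;0 0 0 0 0 0 10;0 0 0 0 0 0 10;0 0 0 0 0 0 10;0 0 0 0 0 0 10;0 0 0 0 0 0 10;0 0 0 0 0 0 10;0 0 0 0 0 0 10"
}}

```text
time_s: 24.7
eef_pos: [619.5, 45.0, 270.9]
ee_rot: [0.0, 0.641, 0.767, -0.0]
force: [-0.0, 0.1, -7.3]
grip_width: 0.199
grip_force: 68.5
```

```bash
python3 -c "
from h import *
s=sense(); print(s['eef_pos'],s['force'],s['wrist_torque'],s['grip_force']); print(finish_job())"
```

```text
[619.53813957  45.0101836  270.89414042] [-0.04263611  0.08410981 -7.28620595] [-0.03329445 -0.00422085 -0.04137843] 68.51372603327036
the job is handed in; nothing more can be done
None
```

Both jars are in the empty wells, and the loaded carrier is held level and steady by its upright grip about 10 cm above the table; I handed the job in at about 25 s, and no verdict was returned.

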